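Rebuild a microscope filter-wheel drive: wheel, then index cam, on the flatted spindle

TASK

Put the filter wheel on the drive unit's flatted spindle, hub upwards, turned so that its D-shaped bore matches the flat, and push it fully home on the shoulder; then fit the index cam on the same spindle in the same way, plate down and hub up, fully home on top of the wheel's hub. Let go of both, and leave the slide box, the jar and the bottle standing where they are.

Things in the scene. Friction and masses are not known exactly. Their poses are not given: they have to be found in the camera images.
- drive: White motor drive unit, fixed to the bench, its flat top 45 mm above it. Origin on the bench under the spindle axis; z up. The housing reaches from x = -102 to +58 mm and y = -58 to +58 mm. A black sensor post (x from -92 to -70 mm, 34 mm wide) stands on it, its top 115 mm above the bench.
- spindle: Upright steel shaft on the drive unit, diameter 16 mm, 56 mm long above its 40 mm wide shoulder. Origin on the axis at the shoulder's top face (51 mm above the bench), where the wheel rests; z up. One flat along its whole length, 4.5 mm from the axis; +x points from the axis to the flat. The top 4 mm taper inwards by 2.5 mm. It stands at any angle; stiff, turns only above 1.5 N m.
- wheel: Aluminium disc 100 mm wide, 8 mm thick, six glass filters, hexagonal hub 30 mm across flats, 32 mm high from the disc's underside; 0.13-0.25 kg; lies hub up in a tray, any yaw. Origin on the axis at the underside, z up. D bore right through: diameter 18 mm, its flat 5.5 mm from the axis on the +x side, as is the 6 mm notch in the rim. Hub flats face 0, 60, 120.. degrees from +x.
- wheel_flat (a point): Middle of the flat of the wheel's bore at the underside, 5.5 mm from its axis along the wheel's +x.
- cam: Steel cam: plate 8 mm thick, 44 mm wide, one lobe reaching 36 mm from the axis, hexagonal hub 30 mm across flats, 28 mm high from the underside; 0.07-0.14 kg; lies hub up in a tray, any yaw. Origin on the axis at the underside, z up. Same D bore as the wheel; bore flat and lobe are on the +x side; hub flats face 0, 60.. degrees from +x. Home, its underside is 32 mm above the shoulder.
- cam_flat (a point): Middle of the flat of the cam's bore at the underside, 5.5 mm from its axis along the cam's +x.
- tray_a: Dark grey tray fixed to the bench, 134 (x) x 210 (y) mm, 22 mm high, walls and floor 4 mm thick, holding the wheel. Origin under its centre. A divider 21 mm high at y = +30 mm splits it: the wheel lies in the large compartment near y = -37 mm, the slide box stands in the small one near y = +67 mm.
- tray_b: The same kind of tray, holding the cam in the large compartment (y from -101 to +28 mm) and the jar in the small one near y = +67 mm. The two trays may be on either side.
- slide_box: Closed microscope-slide box, grey with a white lid, 82 x 34 mm and 54 mm high. Origin at the centre of its underside. Leave alone.
- jar: Small glass jar with a black cap, 44 mm in diameter, 55 mm high. Origin at the centre of its underside. Leave alone.
- bottle: Amber bottle standing beyond the drive unit, 52 mm in diameter, 130 mm high. Origin at the centre of its underside. Leave alone. Nothing else on the bench stands within reach of the work; a microscope 440 mm high stands far to the left.
Things that resemble listed ones, but are neither listed nor needed, are in the scene too. Several things look just like the wheel: the one meant starts farthest from the robot's base. Leave any blue or turquoise look-alike of the cam alone.

How it is judged (in metres and radians):
On the way, in this order (a step that is already met when the one before it is completed fails the run):
1. the filter wheel is fully home on the spindle (horizontal distance between wheel and spindle below 0.003 m and z of wheel in the frame of spindle between -0.003 and 0.003 m and angle between wheel's own z axis and vertical below 0.08 rad and x of wheel_flat in the frame of spindle above 0.003 m), for 0.2 s.
2. the index cam is fully home on top of the wheel (horizontal distance between cam and spindle below 0.003 m and z of cam in the frame of spindle between 0.029 and 0.035 m and angle between cam's own z axis and vertical below 0.08 rad and x of cam_flat in the frame of spindle above 0.003 m), for 0.2 s.
At the end, for the whole second after the job is handed in: Wheel (underside within 3 mm of the shoulder) and cam (underside within 3 mm of 32 mm above it) on the spindle, hub up: axes within 3 mm, upright within 0.08 rad, each bore flat on the side of the spindle flat, let go and at rest; bystanders upright, within 20 mm of their starts (all of step 1 and all of step 2 and linear speed of each of wheel, cam below 0.02 m/s and angular speed of each of wheel, cam below 0.2 rad/s); the robot touches nothing.
It fails at once if the slide box is knocked over or pushed more than 20 mm (distance of slide_box from where it was at the start of the episode above 0.02 m or angle between slide_box's own z axis and vertical above 0.35 rad).
It fails at once if the jar is knocked over or pushed more than 20 mm (distance of jar from where it was at the start of the episode above 0.02 m or angle between jar's own z axis and vertical above 0.35 rad).
It fails at once if the bottle is knocked over or pushed more than 20 mm (distance of bottle from where it was at the start of the episode above 0.02 m or angle between bottle's own z axis and vertical above 0.35 rad).
It also fails if it takes over 67 s, if anything falls off the work surface, if the arm or the gripper's body presses on something with over 40 N, if the wrist force passes 120 N, or if a joint passes its speed limit or range.

ROBOT

A 6-joint arm with a two-finger parallel gripper is mounted at the origin on the work surface. World frame = base frame: x ahead of the robot, y to its left, z up, the work surface at z = 0. Lengths are in mm, angles in rad, forces in N, time in s.
With the tool pointing down it reaches from about 300 to 875 mm from the base axis. Payload 4.2 kg.
Tool frame: the origin (TCP) lies midway between the tips of the shut fingers; the grasp point (between the pads) lies 19 mm behind it; y points along the fingers, z is the direction in which the jaws open and shut, and the axes are right-handed (so a half turn about y gives the same grasp; the last joint's range is limited). The gripper opens to 85 mm and grips with 20 to 120 N. Pads are 22 mm wide; open, the fingers measure 114 mm over their backs; the gripper's body (76 mm by 85 mm) begins 54 mm behind the grasp point. The pads swing forward as they close: fully open they stand 13 mm farther back than shut.
Start: joints at [-1.148, 0.32, 1.565, -0, 1.257, -0.02], TCP at [246.376, -519.558, 231.338] pointing down, gripper open.
Joint ranges: [-3.11, 3.11], [-0.84, 2.01], [0.21, 2.61], [-1.34, 4.49], [0.05, 2.63], [-2.56, 2.56]. Speed limits (rad/s): [2.57, 2.57, 3.14, 3.14, 3.14, 3.14].

INTERFACE

Orientations are given as a rotation vector (axis times angle).
In Python, from plant import r gives the robot as it stands.
- The arm moves only by the tool jog_arm, never from a script. Its argument "steps" is a list of rows, each a list of 5 numbers: the closure, from 0 (fully open) to 1 (shut), then the shift along the tool's x, y, z in m, then the turn about the tool's y in degrees. In form: [[grip, x, y, z, roll], ...]. A call has 1 to 5 rows; each row is the pose to reach, as a shift and turn from the pose commanded when the call began, along the tool's axes at that moment; what a row does not reach only later rows make up. A row lasts 1/8 s, in which the tool goes at most 62.5 mm and 10.7 degrees, less where a joint would pass 70% of its speed; a pose out of reach is approached as far as the arm can. A call with a gripper value outside its range is refused whole. The fingers move at their own pace and stop on an object; the grip force is fixed at half the most. Time passes only in rows, so rows that repeat a pose let the fingers close. It gives the time, the measured TCP pose, the force and the opening at its end, in the units of the state.
- r.observe(): the state, without advancing time (a new reading comes with each control period).
- r.capture(name): name is "scene" or "top" or "wrist"; returns the picture (420x560x3 uint8, red, green, blue); there is no depth.
- r.calibration(name): a dict with "fovy" (degrees; the focal length in pixels is half the picture's height over the tangent of half this angle, whatever the lens; pixels are square), "cx", "cy" (the principal point, pixels), "world_from_camera" (4x4, takes a point from camera to world coordinates). Camera axes: x right, y down, z forward; pixel columns grow to the right and rows downward; lengths in mm; the calibration is good to about 2 mm. The wrist camera is an equidistant fisheye: a pixel r from the principal point sees the ray r / f radians off the axis. A picture is of the moment at which its call begins: read the wrist's pose just before it. calibration takes no time and is no camera call; for the wrist camera it gives the pose at the moment of the call.
- r.job_done(): hands the job in, once; it reports no verdict.
Trained networks look in the newest picture that a camera, given by its name, has taken for a name from the list of things; names that differ only in an ending like _2 or _b are one class to them, and where a whole thing is asked for, a point or a joint stands for the part that bears it (a point fixed in the world has none). Each returns a list of dicts, best first, with "conf" (0 to 1); they miss things now and then, are a little off and sometimes report something else, mostly with a low value. They report only what shows in the picture. A call takes as long as a camera call. They do not tell look-alikes from the thing itself.
- r.spot_in(name, camera): "position" ([column, row] in pixels, amid what is visible of it).
- r.landmark_of(name, camera): "position" ([column, row] in pixels: a listed point, or the origin of a listed thing).
The state is a dict: "time": time; "joints": joint angles; "dq": joint speeds; "joint_torque": joint torques, N m; "ee_pos": TCP position; "tool_rot": TCP orientation; "ft_force": force on the tool from outside, world axes, zero at the start; "moment": the same for the moment, N m; "width": finger opening in mm.
Only numpy, scipy, OpenCV 4.12 (cv2) and the standard library are available. Lean on these libraries where they do the work, as an engineer would, in place of code of your own. Each camera call takes 0.05 s, during which the arm holds its last target.

## Working session

There is one attempt and no reset: what is moved stays moved. The work goes in short steps, Python scripts to look and compute and a tool call to move; the robot and the scene stay as the last step left them, time stands still between calls to the robot, and variables do not carry over. Pictures are saved under pics/ and viewed, and the job is handed in when it is done.

Besides the shell and the picture viewer there is one more tool, called after "Emit:" by a JSON object that holds its "fn" and its "kwargs", one argument or row to a line. jog_arm: Moves the arm, as the interface text tells. Its arguments: {"type":"object","properties":{"steps":{"type":"array","items":{"type":"array","items":{"type":"number"}}}},"required":["steps"]}

```bash
ls; mkdir -p pics; python3 - <<'E'
from plant import r
import cv2
print(r.observe())
for n in ["scene","top","wrist"]:
    im=r.capture(n); cv2.imwrite(f"pics/{n}0.png",im[:,:,::-1]); c=r.calibration(n); print(n,c)
print(r.observe()['time'])
E
```

```text
pics
{'time': 0.0, 'joints': array([-1.14799331e+00,  3.20293557e-01,  1.56568891e+00, -1.43611953e-05,
        1.25741529e+00, -1.99951940e-02]), 'dq': array([-0.00019969, -0.0016091 , -0.00043498,  0.00027874,  0.00046893,
       -0.00099935]), 'joint_torque': array([-3.01904884e-04, -4.15518558e+01, -2.34158188e+01,  2.24991584e-05,
        8.22661270e-03,  3.10892653e-05]), 'ee_pos': array([ 246.16895534, -519.10012625,  230.47748481]), 'tool_rot': array([-0.44521001,  1.97801221, -1.97443512]), 'ft_force': array([ 1.14020785, -0.349749  , -1.10651152]), 'moment': array([-0.02237651,  0.03682561, -0.01652607]), 'width': 85.57919984332453}
scene {'fovy': 51.15714221663117, 'cx': 280.91915198753384, 'cy': 206.35991037620713, 'world_from_camera': array([[ 2.50724683e-01,  7.47854452e-01, -6.14695740e-01,
         1.14827917e+03],
       [ 9.67920418e-01, -1.82942833e-01,  1.72226552e-01,
        -1.79137129e+02],
       [ 1.63462142e-02, -6.38158005e-01, -7.69731877e-01,
         8.48551417e+02],
       [ 0.00000000e+00,  0.00000000e+00,  0.00000000e+00,
         1.00000000e+00]])}

[... 197 characters left out ...]
-9.99378829e-01,  3.14575869e-02,  1.58863424e-02,
        -8.76665018e+00],
       [-2.09261308e-02, -1.66999810e-01, -9.85734833e-01,
         1.05014969e+03],
       [ 0.00000000e+00,  0.00000000e+00,  0.00000000e+00,
         1.00000000e+00]])}
wrist {'fovy': 65.70646984690485, 'cx': 279.8061607492193, 'cy': 211.8243709915304, 'world_from_camera': array([[ 4.28506272e-01, -8.71274855e-01, -2.39295846e-01,
         3.07906651e+02],
       [-9.03538456e-01, -4.13438256e-01, -1.12636886e-01,
        -4.90899530e+02],
       [-7.96370846e-04,  2.64478612e-01, -9.64391222e-01,
         3.73872371e+02],
       [ 0.00000000e+00,  0.00000000e+00,  0.00000000e+00,
         1.00000000e+00]])}
0.15
```

View pics/scene0.png

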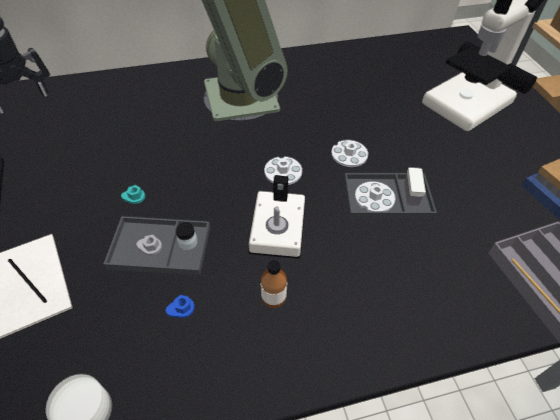

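View pics/top0.png

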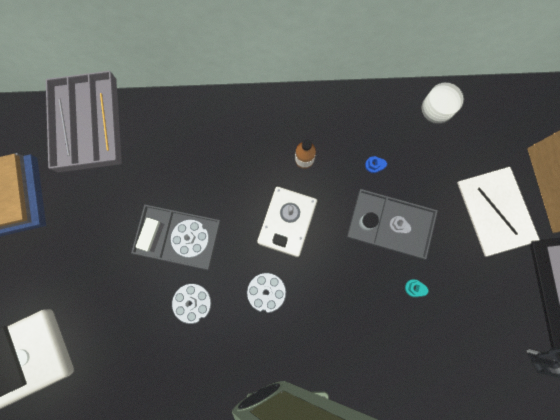

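View pics/wrist0.png

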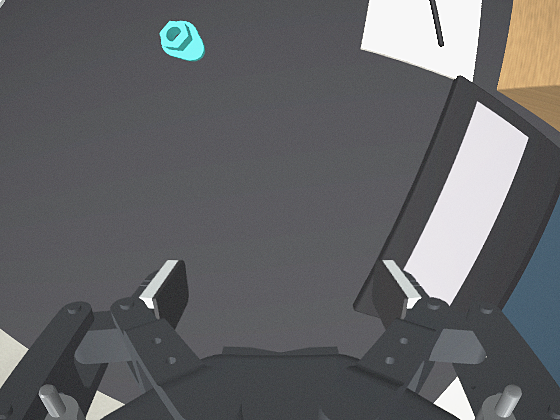

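Scene: three wheels, at top pixels (189,238) in the tray, (191,303) and (266,293) on the bench. The base is at the bottom, so the tray one is farthest and is the one meant. The grey cam is in tray_b at (400,225); blue and turquoise ones are decoys. I'll confirm with crops.

```bash
cat > h.py <<'E'
import numpy as np, cv2
from plant import r
H,W=420,560
def ray(cal,p,wrist=False):
    f=H/2/np.tan(np.radians(cal['fovy'])/2); T=np.array(cal['world_from_camera'])
    d=np.array([(p[0]-cal['cx'])/f,(p[1]-cal['cy'])/f,1.])
    if wrist:
        q=d[:2]; a=np.hypot(*q); d=np.r_[q/max(a,1e-9)*np.sin(a),np.cos(a)]
    return T[:3,3],T[:3,:3]@d
def onz(cal,p,z,wrist=False):
    o,d=ray(cal,p,wrist); return o+d*(z-o[2])/d[2]
def proj(cal,P,wrist=False):
    f=H/2/np.tan(np.radians(cal['fovy'])/2); T=np.array(cal['world_from_camera'])
    c=(np.atleast_2d(P)-T[:3,3])@T[:3,:3]
    if wrist:
        rr=np.hypot(c[:,0],c[:,1]); a=np.arctan2(rr,c[:,2]); q=c[:,:2]/np.maximum(rr,1e-9)[:,None]*a[:,None]
    else: q=c[:,:2]/c[:,2:]
    return q*f+[cal['cx'],cal['cy']]
E
python3 - <<'E'
from h import *
top=cv2.imread('pics/top0.png'); sc=cv2.imread('pics/scene0.png')
def crop(im,x,y,w,h,s): return cv2.resize(im[y:y+h,x:x+w],None,fx=s,fy=s,interpolation=cv2.INTER_CUBIC)
cv2.imwrite('pics/c1.png',np.vstack([np.hstack([crop(top,140,195,90,80,4),crop(top,355,185,90,80,4)]),np.hstack([crop(top,245,180,90,80,4),crop(sc,340,160,90,80,4)])]))
for cam in ["top","scene"]:
    c=r.calibration(cam)
    for n,z in [("wheel",4),("wheel_flat",4),("cam",4),("cam_flat",4),("spindle",51),("drive",0),("tray_a",0),("tray_b",0),("jar",0),("slide_box",0),("bottle",0)]:
        for d in r.landmark_of(n,cam)[:4]:
            print(cam,n,np.round(d['position'],1),round(d['conf'],2),onz(c,d['position'],z).round(1))
print(r.observe()['time'])
E
```

```text
top wheel [267.7 292.7] 0.82 [351.7  40.    4. ]
top wheel [189.3 302.2] 0.81 [332.9 246.8   4. ]
top wheel [192.2 239. ] 0.71 [499.6 240.5   4. ]
top wheel_flat [265.3 290.5] 0.85 [357.5  46.2   4. ]
top wheel_flat [189.5 234.6] 0.76 [511.8 248.    4. ]
top wheel_flat [192.9 302.8] 0.71 [331.1 237.3   4. ]
top cam [413.9 287.7] 0.76 [ 353.9 -342.7    4. ]
top cam [372.8 166.3] 0.76 [ 685.8 -258.5    4. ]
top cam [396.6 225. ] 0.55 [ 520.5 -310.8    4. ]
top cam_flat [371.1 162.7] 0.76 [ 696.3 -254.5    4. ]
top cam_flat [398.7 221.7] 0.74 [ 529.3 -317.1    4. ]
top cam_flat [413.1 287.5] 0.57 [ 354.5 -340.7    4. ]
top spindle [395.9 222. ] 0.74 [ 522.  -296.1   51. ]
top spindle [289.  211.3] 0.47 [558.8 -22.5  51. ]
top drive [287.3 215.3] 0.55 [556.9 -18.2   0. ]
top tray_a [176.7 237.8] 0.86 [504.6 283.8   0. ]
top tray_a [390.5 219.2] 0.61 [ 537.3 -296.8    0. ]
top tray_b [176.7 237.8] 0.86 [504.6 283.8   0. ]
top tray_b [390.5 219.2] 0.61 [ 537.3 -296.8    0. ]
top jar [365.8 225.2] 0.76 [ 523.1 -229.3    0. ]
top jar [288.6 213.2] 0.51 [562.6 -22.    0. ]
top slide_box [156.
[... 788 characters left out ...]
scene spindle [279.2 225.8] 0.49 [566.1 -18.9  51. ]
scene drive [278.6 235.2] 0.82 [555.7 -17.    0. ]
scene drive [152.2 246.1] 0.74 [ 515.7 -310.     0. ]
scene tray_a [147.7 250.4] 0.75 [ 525.3 -320.8    0. ]
scene tray_a [159.8 248.8] 0.68 [ 527.5 -293.5    0. ]
scene tray_a [387.4 196.6] 0.66 [504.2 285.1   0. ]
scene tray_b [147.7 250.4] 0.75 [ 525.3 -320.8    0. ]
scene tray_b [159.8 248.8] 0.68 [ 527.5 -293.5    0. ]
scene tray_b [387.4 196.6] 0.66 [504.2 285.1   0. ]
scene jar [188.6 242. ] 0.65 [ 524.3 -226.8    0. ]
scene slide_box [412.6 196.1] 0.97 [518.1 349.3   0. ]
scene slide_box [276.6 232. ] 0.54 [545.4 -19.3   0. ]
scene bottle [273.2 297.8] 0.61 [713.  -69.1   0. ]
1.25
```

View pics/c1.png

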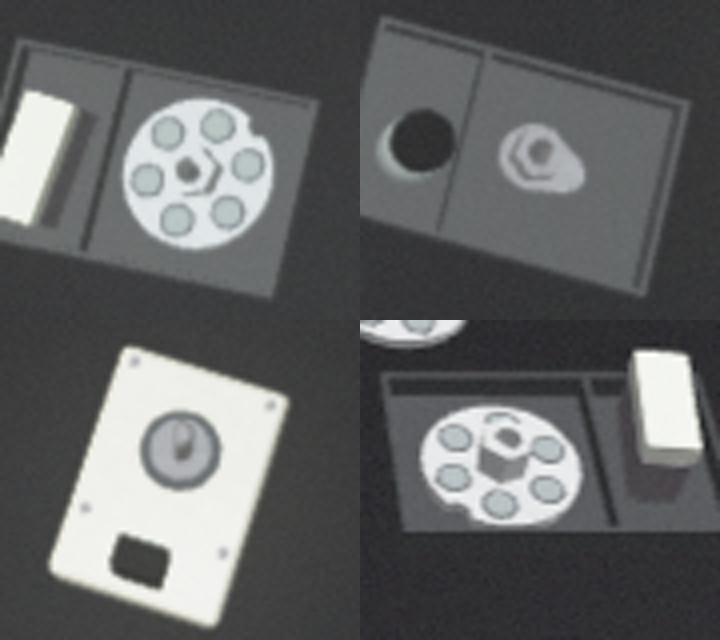

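Crops confirm: the wheel is at top px (189.5,238) with its notch at (204,227). It is about 560 mm from the base, the others ~415 and ~355. The grey cam's lobe points to about (500,231). Next I'll look at cam, spindle and wheel in turn with the wrist camera, so I need tool-frame displacements.

```bash
cat >> h.py <<'E'
from scipy.spatial.transform import Rotation as Ro
def tool():
    s=r.observe(); return np.array(s['ee_pos']),Ro.from_rotvec(s['tool_rot']).as_matrix(),s
def goto(tgt,yaw=None):
    """tool-axis shift (m) to reach tgt (mm) ; yaw = desired world angle (deg) of tool z axis"""
    p,R,s=tool(); d=R.T@(np.array(tgt)-p)/1000
    cur=np.degrees(np.arctan2(R[1,2],R[0,2])); out=[d.round(4),'curyaw',round(cur,2)]
    if yaw is not None:
        dy=-(yaw-cur); out+=['roll opts',[round((dy+180)%360-180,2),round((dy)%360-180,2)]]
    return out
E
python3 - <<'E'
from h import *
p,R,s=tool(); print(R.round(3)); c=r.calibration('wrist'); T=c['world_from_camera']
print('cam in tool',R.T@(T[:3,3]-p), 'fwd in tool',R.T@T[:3,2], 'imgx',R.T@T[:3,0])
ct=r.calibration('top')
for n,px,z in [('wheelc',(189.5,238),12),('notch',(203.9,227),12),('lobe',(500.5,231.2),12),('camhub',(488,223),30)]:
    print(n,onz(ct,px,z).round(1))
print(goto([515,-311,230]),goto([560,-20,250]))
E
```

```text
[[-0.904  0.     0.428]
 [-0.428 -0.    -0.904]
 [ 0.    -1.     0.   ]]
cam in tool [ -67.87884685 -143.18041111    0.64761896] fwd in tool [2.64489913e-01 9.64388306e-01 5.30325209e-04] imgx [-5.13759501e-05 -5.35818102e-04  9.99999855e-01]
wheelc [501.6 245.9  12. ]
notch [530.2 207.3  12. ]
lobe [ 494.3 -580.2   12. ]
camhub [ 514.9 -540.7   30. ]
[array([-0.3321,  0.0013, -0.0733]), 'curyaw', np.float64(-64.63)] [array([-0.4974, -0.0187, -0.317 ]), 'curyaw', np.float64(-64.63)]
```

Emit:
{"fn": "jog_arm", "kwargs": {
  "steps": [
    [0.4,-0.33,0.08,-0.073,0],
    [0.4,-0.33,0.08,-0.073,0],
    [0.4,-0.33,0.08,-0.073,0],
    [0.4,-0.33,0.08,-0.073,0],
    [0.4,-0.33,0.08,-0.073,0]
  ]
}}

```text
time: 1.88
ee_pos: [488.0, -331.8, 159.1]
tool_rot: [-0.444, 1.975, -1.977]
ft_force: [0.4, -0.2, 0.5]
width: 51.1
```

Emit:
{"fn": "jog_arm", "kwargs": {
  "steps": [
    [0.4,0,0,0,0]
  ]
}}

```text
time: 2.0
ee_pos: [488.8, -329.9, 157.9]
tool_rot: [-0.451, 1.975, -1.971]
ft_force: [-0.9, -1.0, -0.2]
width: 51.3
```

```bash
python3 - <<'E'
from h import *
print(goto([515,-311,150]))
print(tool()[0],r.observe()['width'])
E
```

```text
[array([-0.0318,  0.0079, -0.0057]), 'curyaw', np.float64(-64.31)]
[ 488.83450717 -329.92524613  157.93536533] 51.30750554042505
```

Emit:
{"fn": "jog_arm", "kwargs": {
  "steps": [
    [0.4,-0.032,0.008,-0.006,0],
    [0.4,-0.032,0.008,-0.006,0],
    [0.4,-0.032,0.008,-0.006,0]
  ]
}}

```text
time: 2.38
ee_pos: [512.0, -314.7, 151.6]
tool_rot: [-0.445, 1.976, -1.977]
ft_force: [-0.6, 0.5, -0.2]
width: 51.0
```

```bash
cat >> h.py <<'E'
def look(name):
    p,R,s=tool(); c=r.calibration('wrist'); im=r.capture('wrist')[:,:,::-1].copy()
    cv2.imwrite(f'pics/{name}.png',im); np.savez(f'pics/{name}.npz',p=p,R=R,T=c['world_from_camera'],fovy=c['fovy'],cx=c['cx'],cy=c['cy'])
    return im,c,p,R
def load(name):
    z=np.load(f'pics/{name}.npz'); return cv2.imread(f'pics/{name}.png'),dict(fovy=float(z['fovy']),cx=float(z['cx']),cy=float(z['cy']),world_from_camera=z['T']),z['p'],z['R']
def rectify(im,cal,center,z,half,px=4,ax=None):
    """orthographic-like resample of plane z, world x right, y up; px per mm"""
    n=int(2*half*px); u,v=np.meshgrid(np.arange(n),np.arange(n))
    X=center[0]+(u-n/2)/px; Y=center[1]-(v-n/2)/px
    P=np.stack([X.ravel(),Y.ravel(),np.full(X.size,float(z))],1)
    q=proj(cal,P,True).astype(np.float32)
    return cv2.remap(im,q[:,0].reshape(n,n),q[:,1].reshape(n,n),cv2.INTER_CUBIC)
E
python3 - <<'E'
from h import *
im,c,p,R=look('w_cam'); print(p)
for n in ['cam','cam_flat']:
    for d in r.landmark_of(n,'wrist')[:2]: print(n,d,onz(c,d['position'],4,True))
a=rectify(im,c,(515,-311),32,50,4); b=rectify(im,c,(515,-311),12,50,4)
cv2.imwrite('pics/w_cam_r.png',np.hstack([a,b]))
E
```

```text
[ 512.00675812 -314.73655898  151.64574197]
cam {'position': [302.0, 0.3], 'conf': 0.96} [ 688.28345167 -254.31689757    4.        ]
cam {'position': [241.2, 334.0], 'conf': 0.83} [ 357.68692695 -341.88854311    4.        ]
cam_flat {'position': [284.9, 190.6], 'conf': 0.73} [ 521.71079394 -316.26719816    4.        ]
cam_flat {'position': [242.1, 336.3], 'conf': 0.58} [ 355.12626403 -344.00103645    4.        ]
```

View pics/w_cam.png

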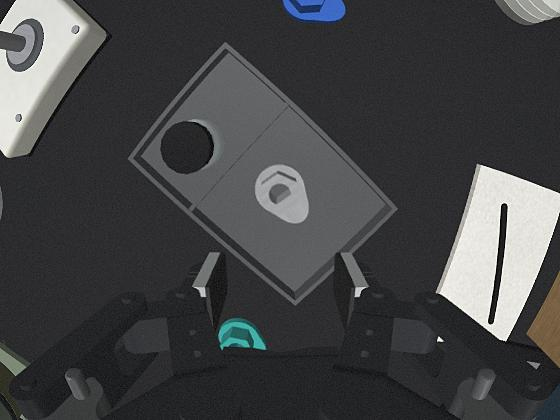

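View pics/w_cam_r.png

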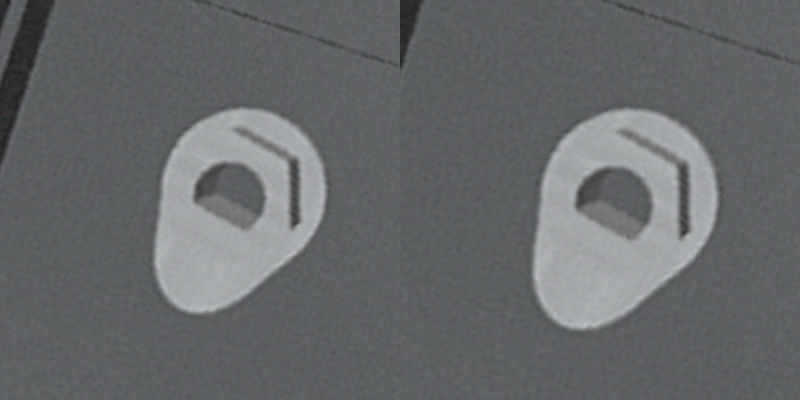

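Wrist view: the cam is at about (280,195), lobe towards the lower right (300,218); the jar is at (187,147). I'll fit its outline, then move to the spindle.

```bash
cat > fitcam.py <<'E'
from h import *
from scipy.optimize import minimize
im,c,p,R=load('w_cam')
px=4;half=50;cen=(515,-311)
g=cv2.cvtColor(rectify(im,c,cen,12,half,px),cv2.COLOR_BGR2GRAY).astype(float)
g=cv2.GaussianBlur(g,(0,0),1.5)
n=g.shape[0];u,v=np.meshgrid(np.arange(n),np.arange(n));X=cen[0]+(u-n/2)/px;Y=cen[1]-(v-n/2)/px
m=(g>132).astype(np.uint8); k,l,st,ce=cv2.connectedComponentsWithStats(m); i=1+np.argmax(st[1:,4]); m=(l==i).astype(np.uint8)
cn=cv2.findContours(m,cv2.RETR_EXTERNAL,cv2.CHAIN_APPROX_NONE)[0]; q=max(cn,key=len)[:,0,:].astype(float)
P=np.c_[cen[0]+(q[:,0]-n/2)/px,cen[1]-(q[:,1]-n/2)/px]
def sd(a):
    x,y,t,rl,r0=a; d=36-rl
    ct,s=np.cos(t),np.sin(t); lx=(P[:,0]-x)*ct+(P[:,1]-y)*s; ly=abs(-(P[:,0]-x)*s+(P[:,1]-y)*ct)
    # hull of two circles
    b=(r0-rl)/d; aa=np.sqrt(1-b*b); kk=-b*lx*0+ (lx*aa - ly*b)  # along tangent
    # tapered capsule along x: k=dot(p,(-b,a))
    k=lx*aa*0+( -b*ly + aa*lx )
    return np.where(k<0,np.hypot(lx,ly)-r0,np.where(k>aa*d,np.hypot(lx-d,ly)-rl,lx*b+ly*aa-r0))
from scipy.optimize import least_squares
for t0 in (-115,):
    s=least_squares(lambda a:sd(a),[522,-310,np.radians(t0),10,22],loss='soft_l1')
    print(s.x.round(2),np.degrees(s.x[2]),np.sqrt(np.mean(s.fun**2)))
E
python3 fitcam.py; python3 -c "
from h import *
print(goto([565,-20,165]))"
```

```text
[ 522.33 -310.22   -2.08   13.06   21.92] -118.99283647324859 0.18408233382685937
[array([-0.1738, -0.0134, -0.2439]), 'curyaw', np.float64(-64.71)]
```

Emit:
{"fn": "jog_arm", "kwargs": {
  "steps": [
    [0.4,-0.174,-0.02,-0.244,0],
    [0.4,-0.174,-0.02,-0.244,0],
    [0.4,-0.174,-0.02,-0.244,0],
    [0.4,-0.174,-0.02,-0.244,0],
    [0.4,-0.174,-0.02,-0.244,0]
  ]
}}

```text
time: 3.15
ee_pos: [565.6, -17.3, 172.0]
tool_rot: [-0.444, 1.975, -1.976]
ft_force: [0.0, -1.1, 0.6]
width: 51.1
```

Emit:
{"fn": "jog_arm", "kwargs": {
  "steps": [
    [0.4,0,0,0,0],
    [0.4,0,0,0,0]
  ]
}}

```text
time: 3.4
ee_pos: [565.3, -19.7, 171.4]
tool_rot: [-0.445, 1.976, -1.977]
ft_force: [0.6, -0.8, 0.4]
width: 51.4
```

```bash
python3 - <<'E'
from h import *
im,c,p,R=look('w_sp'); print(p)
for n in ['spindle']:
    for d in r.landmark_of(n,'wrist')[:2]: print(n,d,onz(c,d['position'],51,True))
a=rectify(im,c,(565,-20),51,40,5); b=rectify(im,c,(565,-20),107,40,5)
cv2.imwrite('pics/w_sp_r.png',np.hstack([a,b]))
print(goto([565,-20,165]))
E
```

```text
[565.25592201 -19.71550774 171.43744174]
spindle {'position': [279.2, 218.2], 'conf': 0.67} [556.31286663 -24.36105727  51.        ]
spindle {'position': [49.6, 147.8], 'conf': 0.67} [524.26949672 206.5594783   51.        ]
[array([ 0.    ,  0.0063, -0.0005]), 'curyaw', np.float64(-64.74)]
```

View pics/w_sp_r.png

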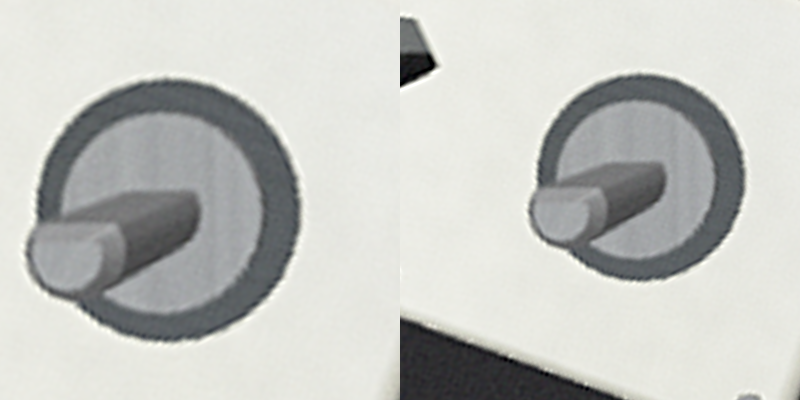

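View pics/w_sp.png

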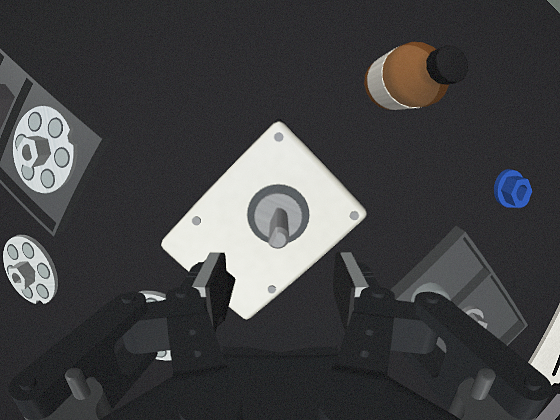

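Wrist view: the spindle shoulder is centred at (278,215), its top at (279,236). Next: enlarge for the flat's angle.

```bash
python3 - <<'E'
from h import *
im,c,p,R=load('w_sp')
a=rectify(im,c,(558,-22),107,13,24)
for z,k in((107,0),):
  for ang in range(0,1): pass
n=a.shape[0]
cv2.circle(a,(n//2,n//2),8*24,(0,255,0),1)
b=rectify(im,c,(558,-22),51,13*0+25,12)
b=cv2.resize(b,(n,n)); 
g=rectify(im,c,(558,-22),51,30,8)
cv2.imwrite('pics/sp_z.png',cv2.resize(np.hstack([a]),(600,600)))
# shoulder circle fit: light vs dark ring
gg=cv2.GaussianBlur(cv2.cvtColor(g,cv2.COLOR_BGR2GRAY),(0,0),2).astype(float)
pts=[]
for t in np.radians(np.arange(0,360,3)):
    rr=np.arange(16,24,.1); u=(240+8*rr*np.cos(t)).astype(np.float32);v=(240-8*rr*np.sin(t)).astype(np.float32)
    s=cv2.remap(gg.astype(np.float32),u[None],v[None],1)[0]; dd=np.diff(s); i=dd.argmin()
    if dd[i]<-1: pts.append([558+rr[i]*np.cos(t),-22+rr[i]*np.sin(t)])
pts=np.array(pts)
from scipy.optimize import least_squares
s=least_squares(lambda a:np.hypot(pts[:,0]-a[0],pts[:,1]-a[1])-a[2],[558,-22,20],loss='soft_l1',f_scale=.3);print(s.x,len(pts),np.median(abs(s.fun)))
E
```

```text
[557.17536136 -22.42285174  20.00036128] 109 0.1023141160928418
```

View pics/sp_z.png

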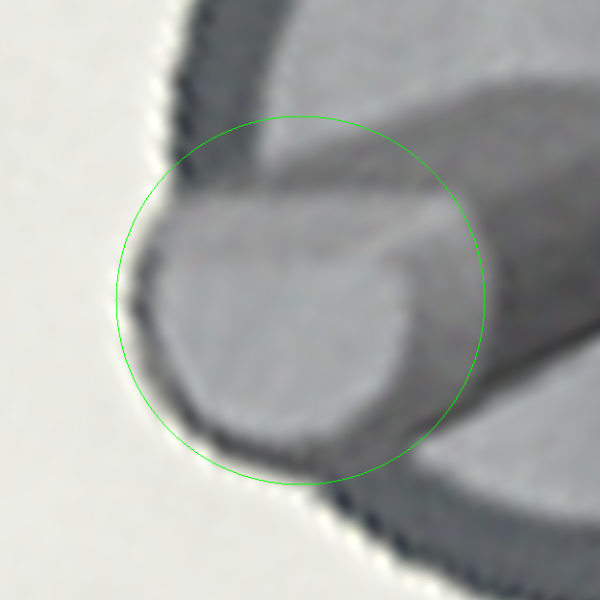

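Spindle: (557.2,-22.5), shoulder radius fits at 20.0, flat facing world +y (90°). Now the wheel.

```bash
python3 - <<'E'
from h import *
p,R,s=tool(); j=np.array(s['joints']); print(np.degrees(j).round(1))
print(goto([503,243,150]), goto([515,243,150],-53.6+60))
E
```

```text
[-3.2 20.  96.2 -0.  63.8 61.5]
[array([-0.0561,  0.0212, -0.2648]), 'curyaw', np.float64(-64.74)] [array([-0.067 ,  0.0212, -0.2596]), 'curyaw', np.float64(-64.74), 'roll opts', [np.float64(-71.14), np.float64(108.86)]]
```

Emit:
{"fn": "jog_arm", "kwargs": {
  "steps": [
    [0.4,-0.056,0.021,-0.265,0],
    [0.4,-0.056,0.021,-0.265,0],
    [0.4,-0.056,0.021,-0.265,0],
    [0.4,-0.056,0.021,-0.265,0],
    [0.4,-0.056,0.021,-0.265,-10]
  ]
}}

```text
time: 4.12
ee_pos: [502.0, 246.0, 149.9]
tool_rot: [-0.601, 1.865, -1.865]
ft_force: [0.5, -0.1, 0.1]
width: 51.2
```

Emit:
{"fn": "jog_arm", "kwargs": {
  "steps": [
    [0.4,0,0,0,0],
    [0.4,0,0,0,0]
  ]
}}

```text
time: 4.38
ee_pos: [503.1, 243.0, 150.3]
tool_rot: [-0.593, 1.87, -1.871]
ft_force: [-0.6, 0.1, -0.4]
width: 51.4
```

```bash
python3 - <<'E'
from h import *
im,c,p,R=look('w_wh'); print(p, goto([503,243,150],-53.6))
a=rectify(im,c,(507,243),12,60,5); cv2.imwrite('pics/w_wh_r.png',a)
g=cv2.GaussianBlur(cv2.cvtColor(a,cv2.COLOR_BGR2GRAY),(0,0),2).astype(np.float32)
def pol(cx,cy):
    pts=[]
    for t in np.radians(np.arange(0,360,2)):
        rr=np.arange(42,56,.1); u=(300+5*(cx-507+rr*np.cos(t))).astype(np.float32);v=(300-5*(cy-243+rr*np.sin(t))).astype(np.float32)
        s=cv2.remap(g,u[None],v[None],1)[0]; d=np.diff(s); i=d.argmin(); pts.append([cx+rr[i]*np.cos(t),cy+rr[i]*np.sin(t),np.degrees(t),rr[i],d[i]])
    return np.array(pts)
from scipy.optimize import least_squares
c0=(505,244)
for _ in range(3):
    P=pol(*c0); s=least_squares(lambda a:np.hypot(P[:,0]-a[0],P[:,1]-a[1])-a[2],[*c0,50],loss='soft_l1',f_scale=.3);c0=s.x[:2]; print(s.x,np.median(abs(s.fun)))
print([(round(x[2]-360*(x[2]>180)),round(x[3],1)) for x in P if x[3]<s.x[2]-1.2])
E
```

```text
[503.08768605 243.03630194 150.29718586] [array([ 0.0001,  0.0004, -0.0001]), 'curyaw', np.float64(-54.83), 'roll opts', [np.float64(-1.23), np.float64(178.77)]]
[502.05222756 248.97178838  50.10080148] 0.09572963324020023
[501.97983979 249.13417474  50.17328878] 0.15897559365301817
[501.92972028 249.13745574  50.1973989 ] 0.15565270908993867
[(32, np.float64(42.8)), (-62, np.float64(48.6)), (-60, np.float64(46.1)), (-58, np.float64(44.4)), (-56, np.float64(44.2)), (-54, np.float64(44.1)), (-52, np.float64(44.0)), (-50, np.float64(44.0)), (-48, np.float64(45.0)), (-46, np.float64(47.3))]
```

View pics/w_wh_r.png

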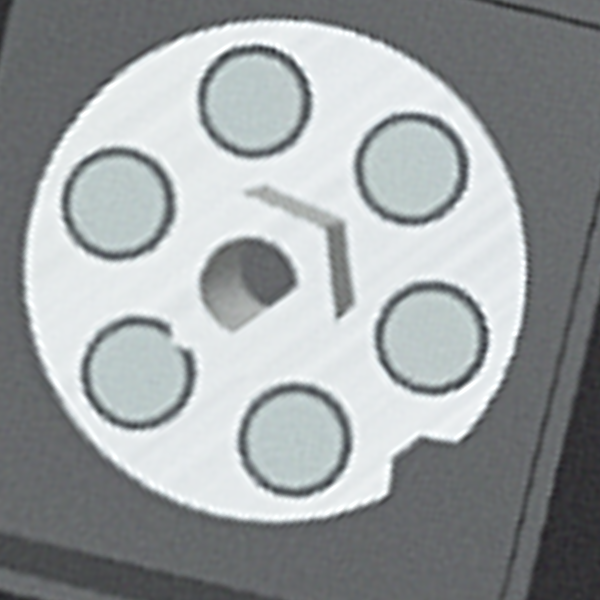

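View pics/w_wh.png

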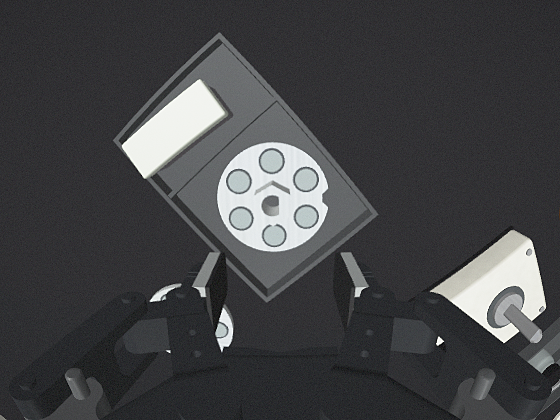

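Wheel fit: centre (502.0,249.1), radius 50.1 against 50, filter bisector yaw −53.3°, and the notch agrees at −54°. So grasp with the jaw axis at −53.3°.

```bash
python3 - <<'E'
from h import *
print(goto([502,249.1,40],-53.3))
E
```

```text
[array([-0.0026,  0.1104, -0.0057]), 'curyaw', np.float64(-54.83), 'roll opts', [np.float64(-1.53), np.float64(178.47)]]
```

Emit:
{"fn": "jog_arm", "kwargs": {
  "steps": [
    [0.4,-0.003,0.05,-0.006,-1.5],
    [0.4,-0.003,0.11,-0.006,-1.5],
    [0.4,-0.003,0.11,-0.006,-1.5],
    [0.4,-0.003,0.11,-0.006,-1.5]
  ]
}}

```text
time: 4.92
ee_pos: [503.2, 251.0, 42.1]
tool_rot: [-0.613, 1.852, -1.852]
ft_force: [0.4, 0.1, 0.7]
width: 51.3
```

```bash
python3 - <<'E'
from h import *
im,c,p,R=look('w_wh2'); print(p, goto([502,249.1,14],-53.3),r.observe()['ft_force'])
E
```

```text
[503.21003047 251.01384937  42.05249394] [array([0.0028, 0.0287, 0.0009]), 'curyaw', np.float64(-53.21), 'roll opts', [np.float64(0.09), np.float64(-179.91)]] [-0.19475203  0.15420937  0.5688322 ]
```

View pics/w_wh2.png

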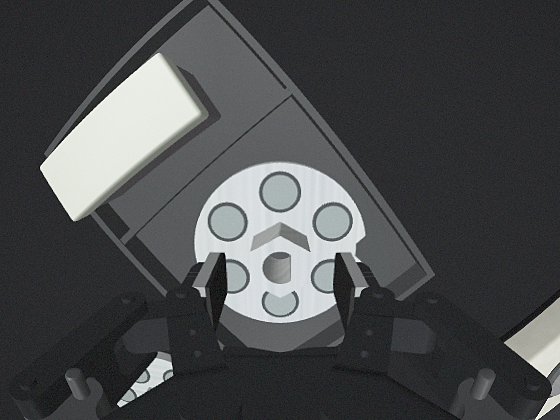

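Hub at about (280,262), centred between the pads (216 and 344). Going down with a small correction, then closing.

Emit:
{"fn": "jog_arm", "kwargs": {
  "steps": [
    [0.4,0.002,0.015,0.001,0],
    [0.4,0.002,0.028,0.001,0],
    [0.4,0.002,0.028,0.001,0]
  ]
}}

```text
time: 5.35
ee_pos: [499.7, 248.8, 11.2]
tool_rot: [-0.62, 1.852, -1.853]
ft_force: [1.1, -0.1, 0.3]
width: 51.3
```

```bash
python3 - <<'E'
from h import *
print(tool()[0],goto([502,249.1,14],-53.3),r.observe()['ft_force'])
E
```

```text
[499.66545495 248.81571717  11.23044054] [array([-0.002 , -0.0028,  0.0012]), 'curyaw', np.float64(-53.13), 'roll opts', [np.float64(0.17), np.float64(-179.83)]] [ 1.05450446 -0.05615804  0.34015871]
```

Emit:
{"fn": "jog_arm", "kwargs": {
  "steps": [
    [0.4,-0.001,-0.002,0,0],
    [0.4,-0.001,-0.002,0,0]
  ]
}}

```text
time: 5.6
ee_pos: [501.9, 250.2, 14.8]
tool_rot: [-0.616, 1.851, -1.851]
ft_force: [1.1, -1.1, 0.4]
width: 51.1
```

```bash
python3 - <<'E'
from h import *
print(tool()[0],goto([502,249.1,14],-53.3),r.observe()['ft_force'])
E
```

```text
[501.90853652 250.16600473  14.83177238] [array([0.0006, 0.0008, 0.0009]), 'curyaw', np.float64(-53.12), 'roll opts', [np.float64(0.18), np.float64(-179.82)]] [ 1.10559803 -1.1301756   0.42356916]
```

Good. Close, then lift a little and check.

Emit:
{"fn": "jog_arm", "kwargs": {
  "steps": [
    [1,0,0,0,0],
    [1,0,0,0,0],
    [1,0,0,0,0],
    [1,0,0,0,0]
  ]
}}

```text
time: 6.1
ee_pos: [501.7, 250.0, 14.8]
tool_rot: [-0.616, 1.851, -1.851]
ft_force: [-0.5, 0.1, 5.7]
width: 28.9
```

Emit:
{"fn": "jog_arm", "kwargs": {
  "steps": [
    [1,0,-0.05,0,0],
    [1,0,-0.1,0,0],
    [1,0,-0.12,0,0],
    [1,0,-0.12,0,0]
  ]
}}

```text
time: 6.6
ee_pos: [501.8, 250.1, 135.2]
tool_rot: [-0.615, 1.851, -1.851]
ft_force: [-0.2, -0.6, -1.8]
width: 28.3
```

```bash
python3 - <<'E'
from h import *
im,c,p,R=look('w_h1'); print(p, r.observe()['ft_force'],np.degrees(r.observe()['joints']).round(1))
a=im
cv2.imwrite('pics/w_h1z.png',cv2.resize(im[180:380,180:380],None,fx=3,fy=3,interpolation=cv2.INTER_CUBIC))
print(goto([557.2,-22.5,136],90))
E
```

```text
[501.76877544 250.07894249 135.16334563] [ 0.39849729 -0.31630704 -2.08999712] [25.3 21.5 99.9 -0.  58.6 78.4]
[array([ 0.1182, -0.0023,  0.2515]), 'curyaw', np.float64(-53.13), 'roll opts', [np.float64(-143.13), np.float64(36.87)]]
```

View pics/w_h1z.png

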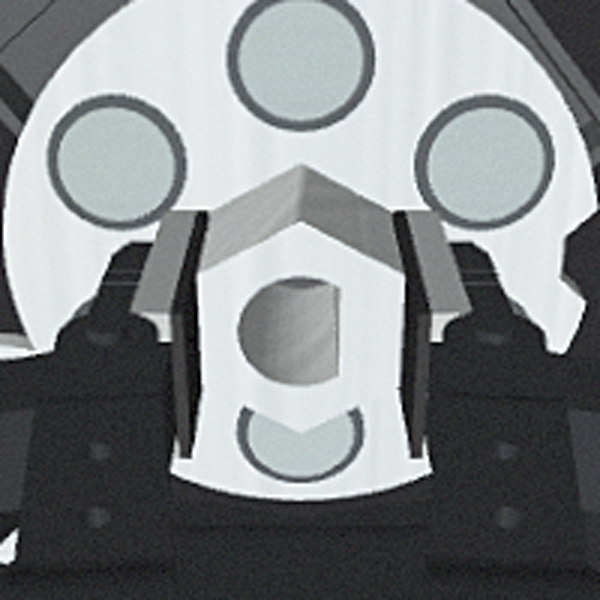

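Gripped cleanly: the hub is square in the pads, the bore flat at the right (tool +z side), opening 28.3 mm (reported). Now the held position in the tool frame.

```bash
python3 - <<'E'
from h import *
im,c,p,R=load('w_h1')
zt=p[2]+21.2
for q in [(302,222),(302,432),(200,327),(404,327),(301,329)]:
    px=(180+(q[0]-1)/3,180+(q[1]-1)/3); print(q,(R.T@(onz(c,px,zt,True)-p)).round(2))
# disc rim fit at disc top plane z= p-2.8
z=p[2]-2.8
a=rectify(im,c,p[:2],z,60,5); g=cv2.GaussianBlur(cv2.cvtColor(a,cv2.COLOR_BGR2GRAY),(0,0),2).astype(np.float32)
cv2.imwrite('pics/h1r.png',a)
E
```

```text
(302, 222) [-16.64 -21.16   1.11]
(302, 432) [ 17.81 -21.24   1.13]
(200, 327) [ -0.31 -21.21 -13.37]
(404, 327) [ -0.29 -21.19  15.61]
(301, 329) [ -0.11 -21.2    0.97]
```

View pics/h1r.png

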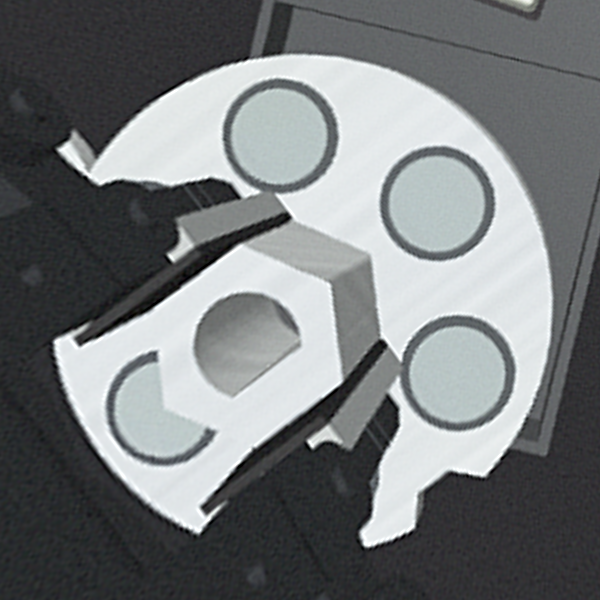

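Held hub appears centred at tool x≈+0.3, z≈+1.1 mm. Since the jaws self-centre, the z value is a camera bias. To cancel that bias, I'll view the spindle again at the final tool yaw, from beside it, while holding the wheel.

```bash
python3 - <<'E'
from h import *
print(goto([660,30,170],90))
E
```

```text
[array([ 0.0045, -0.0364,  0.2712]), 'curyaw', np.float64(-53.13), 'roll opts', [np.float64(-143.13), np.float64(36.87)]]
```

Emit:
{"fn": "jog_arm", "kwargs": {
  "steps": [
    [1,0,-0.036,0.03,-10],
    [1,0.001,-0.036,0.08,-20],
    [1,0.002,-0.036,0.13,-30],
    [1,0.003,-0.036,0.18,-40],
    [1,0.004,-0.036,0.23,-50]
  ]
}}

```text
time: 7.28
ee_pos: [635.8, 62.0, 167.4]
tool_rot: [-1.19, 1.249, -1.243]
ft_force: [1.1, 0.8, -1.5]
width: 28.5
```

Emit:
{"fn": "jog_arm", "kwargs": {
  "steps": [
    [1,0,0,0,-10],
    [1,0,0,0,-20],
    [1,0,0,0,-30],
    [1,0,0,0,-40],
    [1,0,0,0,-50]
  ]
}}

```text
time: 7.9
ee_pos: [634.9, 63.3, 167.2]
tool_rot: [-1.493, 0.588, -0.581]
ft_force: [-0.2, -0.1, -2.1]
width: 28.5
```

Emit:
{"fn": "jog_arm", "kwargs": {
  "steps": [
    [1,0,0,0,-10],
    [1,0,0,0,-20],
    [1,0,0,0,-30],
    [1,0,0,0,-40],
    [1,0,0,0,-43]
  ]
}}

```text
time: 8.52
ee_pos: [634.9, 63.3, 167.2]
tool_rot: [-1.571, 0.004, 0.004]
ft_force: [0.3, 0.1, -0.9]
width: 28.5
```

```bash
python3 - <<'E'
from h import *
print(tool()[0],goto([660,30,170],90),r.observe()['width'])
E
```

```text
[634.88259464  63.32385427 167.18574804] [array([ 0.0251, -0.0029, -0.0333]), 'curyaw', np.float64(90.0), 'roll opts', [np.float64(0.0), np.float64(-180.0)]] 28.542144457773862
```

Emit:
{"fn": "jog_arm", "kwargs": {
  "steps": [
    [1,0.03,0,-0.045,0],
    [1,0.03,0,-0.045,0],
    [1,0.03,0,-0.045,0],
    [1,0.03,0,-0.045,0]
  ]
}}

```text
time: 9.02
ee_pos: [665.2, 19.1, 169.2]
tool_rot: [-1.571, 0.003, 0.001]
ft_force: [-0.7, 0.4, -1.7]
width: 29.0
```

```bash
python3 - <<'E'
from h import *
im,c,p,R=look('w_s2'); print(p)
cen=(557,-22)
a=rectify(im,c,cen,51,30,8)
b=rectify(im,c,cen,107,15,16)
cv2.imwrite('pics/s2r.png',np.hstack([cv2.resize(a,(480,480)),b]))
gg=cv2.GaussianBlur(cv2.cvtColor(a,cv2.COLOR_BGR2GRAY),(0,0),2).astype(np.float32)
pts=[]
for t in np.radians(np.arange(0,360,3)):
    rr=np.arange(16,24,.1); u=(240+8*rr*np.cos(t)).astype(np.float32);v=(240-8*rr*np.sin(t)).astype(np.float32)
    s=cv2.remap(gg,u[None],v[None],1)[0]; dd=np.diff(s); i=dd.argmin()
    if dd[i]<-1: pts.append([cen[0]+rr[i]*np.cos(t),cen[1]+rr[i]*np.sin(t)])
pts=np.array(pts)
from scipy.optimize import least_squares
s=least_squares(lambda a:np.hypot(pts[:,0]-a[0],pts[:,1]-a[1])-a[2],[*cen,20],loss='soft_l1',f_scale=.3);print(s.x,len(pts),np.median(abs(s.fun)))
E
```

```text
[665.16501858  19.0885349  169.2217935 ]
[557.09999178 -22.68513319  20.04443798] 120 0.13672584718739067
```

View pics/w_s2.png

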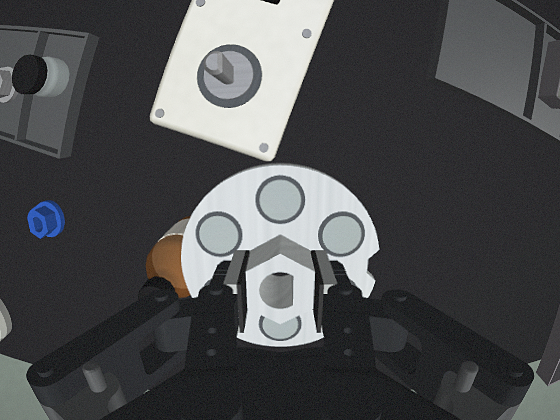

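View pics/s2r.png

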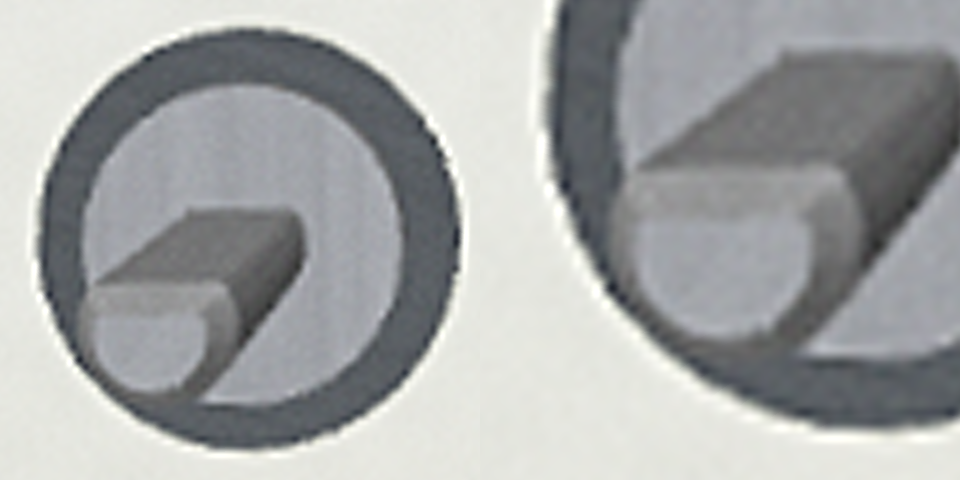

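Spindle again at (557.1,−22.7), within 0.3 mm of the first look, and the flat at about 90–91°. Wheel yaw is 90. Moving above the spindle.

Emit:
{"fn": "jog_arm", "kwargs": {
  "steps": [
    [1,-0.05,0,-0.02,0],
    [1,-0.1,0,-0.04,0],
    [1,-0.108,0.02,-0.042,0],
    [1,-0.108,0.038,-0.042,0],
    [1,-0.108,0.038,-0.042,0]
  ]
}}

```text
time: 9.7
ee_pos: [556.6, -22.9, 131.5]
tool_rot: [-1.571, 0.003, 0.001]
ft_force: [-0.4, -0.0, -1.8]
width: 28.8
```

Emit:
{"fn": "jog_arm", "kwargs": {
  "steps": [
    [1,0,0,0,0],
    [1,0,0,0,0]
  ]
}}

```text
time: 9.95
ee_pos: [558.6, -23.2, 133.2]
tool_rot: [-1.571, 0.0, -0.003]
ft_force: [0.9, -0.7, -1.6]
width: 28.6
```

```bash
python3 - <<'E'
from h import *
im,c,p,R=look('w_s3');print(p,goto([556.8,-22.8,125],90),r.observe()['width'],r.observe()['ft_force'])
cv2.imwrite('pics/s3.png',cv2.resize(im[180:380,180:380],None,fx=3,fy=3,interpolation=cv2.INTER_CUBIC))
for cam in ('top','scene'):
  t=r.capture(cam)[:,:,::-1]; q=proj(r.calibration(cam),[557,-22.6,100])[0].astype(int); cv2.imwrite(f'pics/s3{cam}.png',cv2.resize(t[q[1]-40:q[1]+40,q[0]-50:q[0]+50],None,fx=6,fy=6,interpolation=cv2.INTER_CUBIC))
E
```

```text
[558.63148806 -23.20467227 133.16812533] [array([-0.0018,  0.008 ,  0.0005]), 'curyaw', np.float64(89.89), 'roll opts', [np.float64(-0.11), np.float64(179.89)]] 28.98866874991276 [ 0.02193298 -1.37339645 -1.90613496]
```

View pics/s3.png

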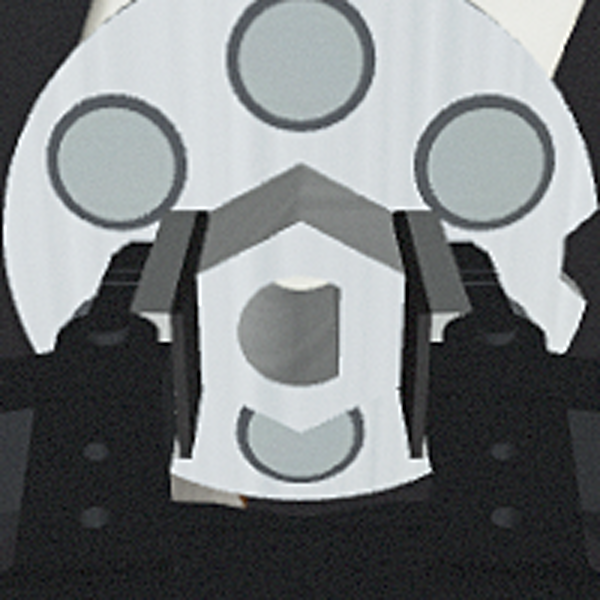

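View pics/s3scene.png

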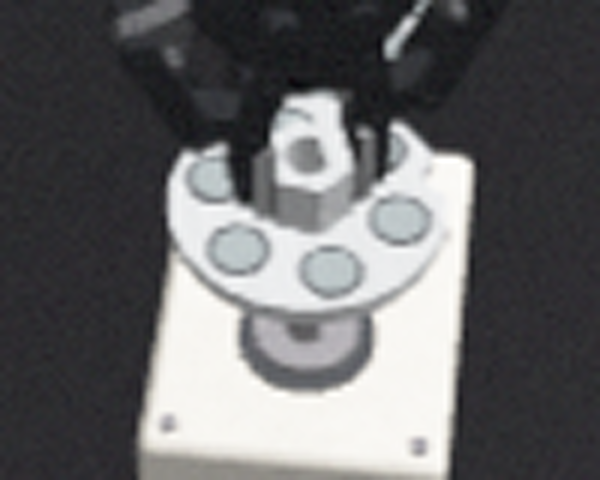

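Wheel hovers over the spindle, clear of the post. Correct by −1.8 mm in x and descend gently.

Emit:
{"fn": "jog_arm", "kwargs": {
  "steps": [
    [1,-0.002,0.004,0.0005,0],
    [1,-0.002,0.008,0.0005,0],
    [1,-0.002,0.012,0.0005,0],
    [1,-0.002,0.012,0.0005,0]
  ]
}}

```text
time: 10.6
ee_pos: [555.7, -22.9, 119.8]
tool_rot: [-1.571, 0.003, -0.001]
ft_force: [-0.6, 0.2, -1.4]
width: 28.8
```

```bash
python3 - <<'E'
from h import *
print(goto([556.8,-22.8,110],90),r.observe()['width'],r.observe()['ft_force'])
E
```

```text
[array([0.0011, 0.0098, 0.0001]), 'curyaw', np.float64(89.87), 'roll opts', [np.float64(-0.13), np.float64(179.87)]] 28.76342751105177 [-0.58472917  0.18417395 -1.36359715]
```

Emit:
{"fn": "jog_arm", "kwargs": {
  "steps": [
    [1,0.0005,0.003,0,0],
    [1,0.0005,0.005,0,0],
    [1,0.0005,0.007,0,0],
    [1,0.0005,0.007,0,0]
  ]
}}

```text
time: 11.1
ee_pos: [556.2, -22.9, 113.1]
tool_rot: [-1.571, 0.002, -0.001]
ft_force: [-0.9, -0.1, -2.0]
width: 28.3
```

```bash
python3 - <<'E'
from h import *
print(goto([556.8,-22.8,110],90),r.observe()['width'],r.observe()['ft_force'],r.observe()['moment'])
E
```

```text
[array([0.0006, 0.0031, 0.0001]), 'curyaw', np.float64(89.87), 'roll opts', [np.float64(-0.13), np.float64(179.87)]] 28.315692979279497 [-0.88496795 -0.06015441 -2.01819324] [0.05286218 0.08378079 0.02811854]
```

Underside now at ~102 mm, below the spindle's top, with no contact force, so it has entered. Continuing.

Emit:
{"fn": "jog_arm", "kwargs": {
  "steps": [
    [1,0.0005,0.004,0,0],
    [1,0.0005,0.008,0,0],
    [1,0.0005,0.012,0,0],
    [1,0.0005,0.016,0,0],
    [1,0.0005,0.02,0,0]
  ]
}}

```text
time: 11.72
ee_pos: [556.3, -22.7, 92.9]
tool_rot: [-1.57, 0.003, -0.001]
ft_force: [-5.3, 2.0, 0.8]
width: 29.0
```

```bash
python3 - <<'E'
from h import *
im,c,p,R=look('w_s4')
print(goto([556.8,-22.8,62],90),r.observe()['width'],r.observe()['ft_force'],r.observe()['moment'])
cv2.imwrite('pics/s4.png',cv2.resize(im[180:380,180:380],None,fx=3,fy=3,interpolation=cv2.INTER_CUBIC))
E
```

```text
[array([ 0.0006,  0.0304, -0.0001]), 'curyaw', np.float64(89.87), 'roll opts', [np.float64(-0.13), np.float64(179.87)]] 28.87378436730543 [-2.94635016  2.30161834 -1.02523755] [0.44902984 0.6491984  0.00145705]
```

View pics/s4.png

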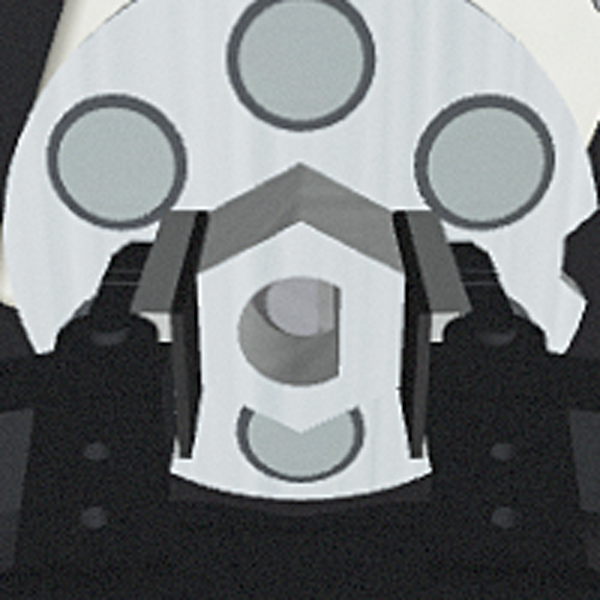

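The spindle top is visible inside the bore, flats matching. Slight side force of −5 N in x, so ease −0.7 mm in x and continue down.

Emit:
{"fn": "jog_arm", "kwargs": {
  "steps": [
    [1,-0.0007,0.004,0.0003,0],
    [1,-0.0007,0.008,0.0003,0],
    [1,-0.0007,0.012,0.0003,0],
    [1,-0.0007,0.016,0.0003,0],
    [1,-0.0007,0.02,0.0003,0]
  ]
}}

```text
time: 12.4
ee_pos: [556.3, -22.6, 73.0]
tool_rot: [-1.571, 0.002, -0.002]
ft_force: [-4.2, 2.2, 0.1]
width: 28.6
```

```bash
python3 - <<'E'
from h import *
print(goto([556.8,-22.8,62],90),r.observe()['width'],r.observe()['ft_force'],r.observe()['moment'])
E
```

```text
[array([ 0.0005,  0.011 , -0.0002]), 'curyaw', np.float64(89.87), 'roll opts', [np.float64(-0.13), np.float64(179.87)]] 28.639570962358246 [-4.22976686  2.19019579  0.10869658] [0.32062947 0.60242959 0.00108024]
```

Emit:
{"fn": "jog_arm", "kwargs": {
  "steps": [
    [1,-0.0005,0.004,0.0003,0],
    [1,-0.0005,0.007,0.0003,0],
    [1,-0.0005,0.009,0.0003,0],
    [1,-0.0005,0.011,0.0003,0],
    [1,-0.0005,0.012,0.0003,0]
  ]
}}

```text
time: 13.02
ee_pos: [556.2, -22.5, 61.8]
tool_rot: [-1.571, 0.001, -0.003]
ft_force: [-3.4, 0.1, 6.5]
width: 28.8
```

```bash
python3 - <<'E'
from h import *
print(goto([556.8,-22.8,62],90),r.observe()['width'],r.observe()['ft_force'],r.observe()['moment'])
E
```

```text
[array([ 0.0006, -0.0002, -0.0003]), 'curyaw', np.float64(89.88), 'roll opts', [np.float64(-0.12), np.float64(179.88)]] 28.77772544706279 [-3.38235939  0.09776256  6.48438693] [0.0587878  0.44604569 0.04553853]
```

Contact at TCP z 61.8, exactly the expected seat height. A little more push, then release.

Emit:
{"fn": "jog_arm", "kwargs": {
  "steps": [
    [1,0,0.001,0,0],
    [1,0,0.001,0,0],
    [1,0,0,0,0]
  ]
}}

```text
time: 13.4
ee_pos: [556.2, -22.5, 61.9]
tool_rot: [-1.571, 0.001, -0.003]
ft_force: [-1.0, -0.2, -3.0]
width: 28.8
```

Emit:
{"fn": "jog_arm", "kwargs": {
  "steps": [
    [0.4,0,0,0,0],
    [0.4,0,0,0,0],
    [0.4,0,0,0,0],
    [0.4,0,0,0,0]
  ]
}}

```text
time: 13.9
ee_pos: [555.9, -22.3, 61.3]
tool_rot: [-1.571, 0.002, -0.002]
ft_force: [-0.3, -0.3, -0.1]
width: 51.1
```

Emit:
{"fn": "jog_arm", "kwargs": {
  "steps": [
    [0.4,0,-0.03,0,0],
    [0.4,0,-0.08,0,0],
    [0.4,0,-0.11,0,0],
    [0.4,0,-0.11,0,0]
  ]
}}

```text
time: 14.4
ee_pos: [557.4, -22.4, 174.0]
tool_rot: [-1.571, -0.003, -0.007]
ft_force: [-0.0, 0.5, -0.3]
width: 51.1
```

```bash
python3 - <<'E'
from h import *
im,c,p,R=look('w_s5')
print(p,r.observe()['ft_force'],goto([522.3,-310.2,150],61),goto([522.3,-310.2,150],-119))
cv2.imwrite('pics/s5.png',cv2.resize(im[120:380,150:410],None,fx=2.3,fy=2.3,interpolation=cv2.INTER_CUBIC))
a=rectify(im,c,(557,-22),59,60,5);cv2.imwrite('pics/s5r.png',a)
t=r.capture('scene')[:,:,::-1]; cv2.imwrite('pics/s5s.png',cv2.resize(t[150:290,210:350],None,fx=4,fy=4,interpolation=cv2.INTER_CUBIC))
E
```

```text
[557.38147931 -22.38269815 173.96280887] [-0.60540958 -0.03267258 -0.36685227] [array([-0.0332,  0.0221, -0.2879]), 'curyaw', np.float64(89.87), 'roll opts', [np.float64(28.87), np.float64(-151.13)]] [array([-0.0332,  0.0221, -0.2879]), 'curyaw', np.float64(89.87), 'roll opts', [np.float64(-151.13), np.float64(28.87)]]
```

View pics/s5r.png

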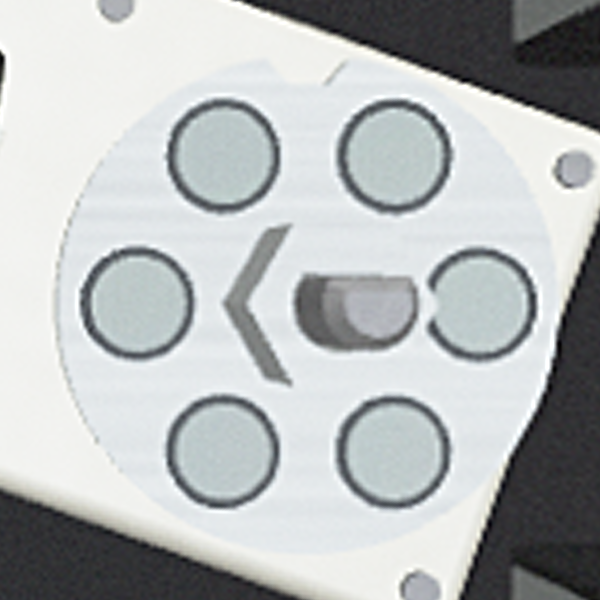

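View pics/s5s.png

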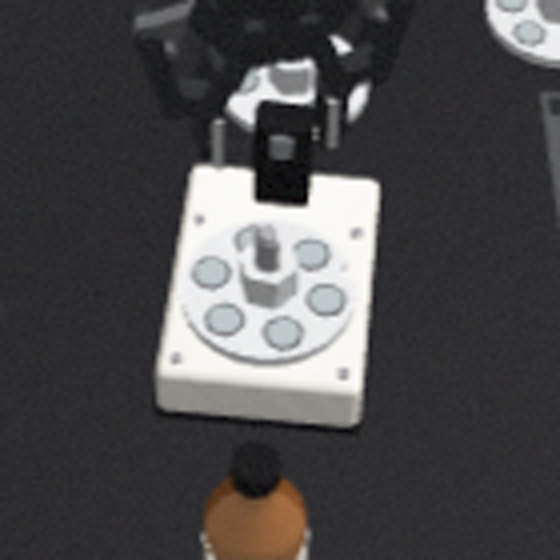

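Wheel is home: rim concentric with the spindle, flat matched, notch at +y; its filter circle measures the same as in the tray, which puts the disc at z≈59. Now the cam: grasp yaw 61° (hub flats from −119° + 180°), then −151° to end with the jaws at −90°.

Emit:
{"fn": "jog_arm", "kwargs": {
  "steps": [
    [0.4,-0.006,0,-0.05,10],
    [0.4,-0.012,0,-0.11,20],
    [0.4,-0.02,0,-0.17,28.9],
    [0.4,-0.028,0.01,-0.23,28.9],
    [0.4,-0.033,0.022,-0.288,28.9]
  ]
}}

```text
time: 15.12
ee_pos: [520.9, -311.7, 147.4]
tool_rot: [-1.533, 0.399, -0.395]
ft_force: [0.2, 0.1, 0.2]
width: 51.6
```

Emit:
{"fn": "jog_arm", "kwargs": {
  "steps": [
    [0.4,0,0,0,0],
    [0.4,0,0,0,0],
    [0.4,0,0,0,0]
  ]
}}

```text
time: 15.5
ee_pos: [522.2, -308.7, 149.1]
tool_rot: [-1.534, 0.397, -0.395]
ft_force: [0.6, -0.6, 0.5]
width: 50.9
```

```bash
python3 - <<'E'
from h import *
im,c,p,R=look('w_cam'); print(p,goto([522.3,-310.2,150],61))
cv2.imwrite('pics/cam2.png',im)
E
python3 fitcam.py
```

```text
[ 522.22377283 -308.73775178  149.05333976] [array([ 0.0006, -0.0006, -0.0013]), 'curyaw', np.float64(61.08), 'roll opts', [np.float64(0.08), np.float64(-179.92)]]
[ 522.55 -310.45   -2.08   13.13   22.23] -119.07537484900574 0.2557862139380494
```

View pics/cam2.png

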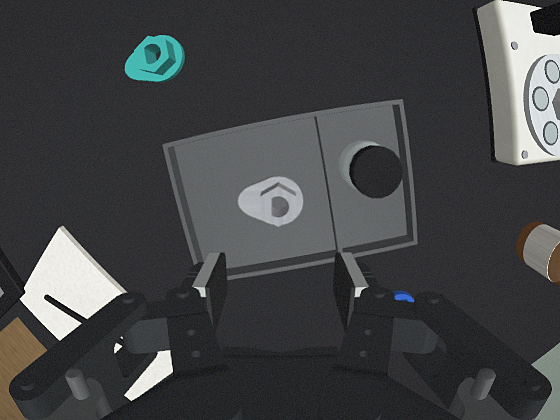

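```bash
python3 - <<'E'
from h import *
im,c,p,R=load('w_cam')
C=np.array([522.4,-310.3]); 
for q,z in [((316,117),21),((325,170),21),((338,249),21),((373,170),59)]:
    P=onz(c,q,z,True); d=R.T@(P-np.r_[C,z]); print(q,P.round(1),d.round(1))
print(goto([522.4,-310.3,45],61))
E
```

```text
(316, 117) [ 473.4 -247.1   21. ] [-73.5   0.1  31.6]
(325, 170) [ 516.4 -261.4   21. ] [-28.9   0.   39.9]
(338, 249) [ 586.2 -283.3   21. ] [42.8 -0.  54.5]
(373, 170) [ 526.1 -231.4   59. ] [-34.9   0.1  70.8]
[array([ 0.0008,  0.1044, -0.0014]), 'curyaw', np.float64(61.08), 'roll opts', [np.float64(0.08), np.float64(-179.92)]]
```

The divider is ~43 mm from the cam axis on the +z side; narrowing the opening to ~43 mm for clearance.

Emit:
{"fn": "jog_arm", "kwargs": {
  "steps": [
    [0.5,0.001,0.05,-0.001,0],
    [0.5,0.001,0.09,-0.001,0],
    [0.5,0.001,0.105,-0.001,0],
    [0.5,0.001,0.105,-0.001,0],
    [0.5,0.001,0.105,-0.001,0]
  ]
}}

```text
time: 16.18
ee_pos: [523.8, -312.0, 46.1]
tool_rot: [-1.535, 0.394, -0.4]
ft_force: [0.1, -0.6, 0.1]
width: 42.6
```

```bash
python3 - <<'E'
from h import *
im,c,p,R=look('w_cam3'); print(p,goto([522.4,-310.3,14.5],61),r.observe()['ft_force'])
cv2.imwrite('pics/cam3.png',im)
E
```

```text
[ 523.82869936 -312.02228977   46.13599996] [array([-0.0022,  0.0317,  0.001 ]), 'curyaw', np.float64(60.99), 'roll opts', [np.float64(-0.01), np.float64(179.99)]] [ 0.64211651 -0.04179132 -0.39033293]
```

View pics/cam3.png

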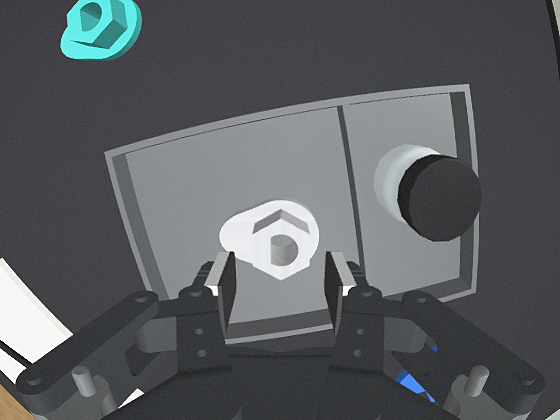

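Hub at (281,245), pads at 228 and 333: centred. Down to grasp height.

Emit:
{"fn": "jog_arm", "kwargs": {
  "steps": [
    [0.5,-0.001,0.015,0.0005,0],
    [0.5,-0.001,0.028,0.0005,0],
    [0.5,-0.001,0.03,0.0005,0],
    [0.5,-0.001,0.03,0.0005,0],
    [0.5,-0.001,0.03,0.0005,0]
  ]
}}

```text
time: 16.85
ee_pos: [522.1, -310.8, 14.6]
tool_rot: [-1.534, 0.397, -0.398]
ft_force: [0.5, 0.1, 0.8]
width: 43.1
```

```bash
python3 - <<'E'
from h import *
print(tool()[0],goto([522.4,-310.3,14.5],61),r.observe()['ft_force'])
E
```

```text
[ 522.14926052 -310.84237739   14.57989025] [array([-0.    ,  0.0001,  0.0006]), 'curyaw', np.float64(60.97), 'roll opts', [np.float64(-0.03), np.float64(179.97)]] [0.4546081  0.12832727 0.80047012]
```

Emit:
{"fn": "jog_arm", "kwargs": {
  "steps": [
    [1,0,0,0,0],
    [1,0,0,0,0],
    [1,0,0,0,0],
    [1,0,0,0,0]
  ]
}}

```text
time: 17.35
ee_pos: [522.3, -310.9, 15.0]
tool_rot: [-1.535, 0.396, -0.398]
ft_force: [-0.4, -0.7, 5.8]
width: 28.5
```

Emit:
{"fn": "jog_arm", "kwargs": {
  "steps": [
    [1,0,-0.05,0,0],
    [1,0,-0.1,0,0],
    [1,0,-0.155,0,0],
    [1,0,-0.165,0,0],
    [1,0,-0.165,0,0]
  ]
}}

```text
time: 17.98
ee_pos: [521.5, -310.4, 178.9]
tool_rot: [-1.534, 0.398, -0.397]
ft_force: [0.2, -0.2, -1.6]
width: 28.6
```

```bash
python3 - <<'E'
from h import *
im,c,p,R=look('w_h2'); print(p, r.observe()['ft_force'],r.observe()['width'],np.degrees(r.observe()['joints']).round(1))
cv2.imwrite('pics/w_h2z.png',cv2.resize(im[180:380,180:380],None,fx=3,fy=3,interpolation=cv2.INTER_CUBIC))
print(goto([557.1,-22.6,178],-90))
E
```

```text
[ 521.48005301 -310.40819155  178.87527845] [-0.86885265  0.62710316 -2.07707934] 28.6921847976613 [-31.8  23.3  90.   -0.   66.9 -92.8]
[array([-0.1079, -0.    ,  0.2689]), 'curyaw', np.float64(60.97), 'roll opts', [np.float64(150.97), np.float64(-29.03)]]
```

View pics/w_h2z.png

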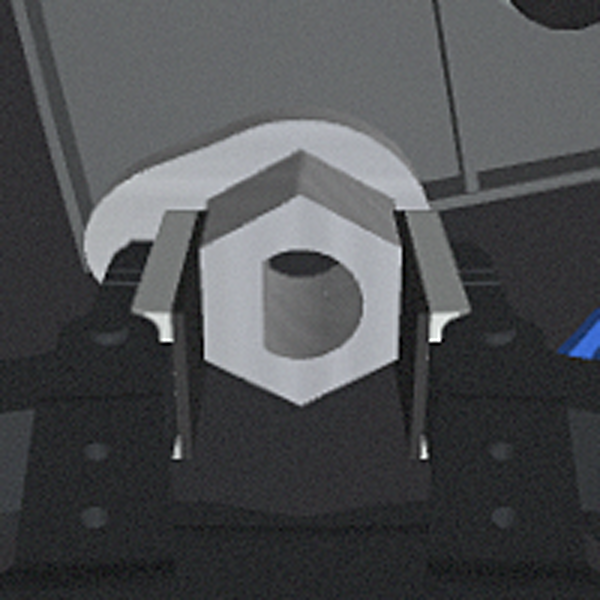

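```bash
python3 - <<'E'
from h import *
im,c,p,R=load('w_h2')
for q in [(302,195),(302,405),(202,300),(400,300)]:
    px=(180+(q[0]-1)/3,180+(q[1]-1)/3); print(q,(R.T@(onz(c,px,p[2]+17,True)-p)).round(2))
s=r.observe(); print(goto([600,-22.6,178],-90))
E
```

```text
(302, 195) [-17.14 -16.99   0.49]
(302, 405) [ 17.56 -17.01   0.51]
(202, 300) [ -0.65 -17.   -14.02]
(400, 300) [ -0.64 -17.    14.73]
[array([-7.040e-02, -1.000e-04,  2.897e-01]), 'curyaw', np.float64(60.97), 'roll opts', [np.float64(150.97), np.float64(-29.03)]]
```

Cam gripped square, bore flat on the −z side as planned; underside 11 mm below the TCP. Carry it over at height while turning 151°.

Emit:
{"fn": "jog_arm", "kwargs": {
  "steps": [
    [1,-0.02,0,0.05,10],
    [1,-0.04,0,0.1,20],
    [1,-0.065,0,0.16,30],
    [1,-0.09,0,0.215,40],
    [1,-0.108,0,0.268,50]
  ]
}}

```text
time: 18.65
ee_pos: [555.4, -25.9, 176.6]
tool_rot: [-1.3, 1.066, -1.059]
ft_force: [1.0, -0.3, -0.9]
width: 28.4
```

Emit:
{"fn": "jog_arm", "kwargs": {
  "steps": [
    [1,0,0,0,10],
    [1,0,0,0,20],
    [1,0,0,0,30],
    [1,0,0,0,40],
    [1,0,0,0,50]
  ]
}}

```text
time: 19.27
ee_pos: [555.6, -27.8, 176.5]
tool_rot: [-0.816, 1.69, -1.685]
ft_force: [0.6, 0.7, -0.6]
width: 28.5
```

Emit:
{"fn": "jog_arm", "kwargs": {
  "steps": [
    [1,0,0,0,10],
    [1,0,0,0,20],
    [1,0,0,0,30],
    [1,0,0,0,40],
    [1,0,0,0,51]
  ]
}}

```text
time: 19.9
ee_pos: [555.5, -27.8, 176.4]
tool_rot: [-0.017, 2.22, -2.219]
ft_force: [0.2, -0.1, -0.2]
width: 28.5
```

```bash
python3 - <<'E'
from h import *
print(tool()[0],goto([556.8,-22.5,130],-90),r.observe()['width'])
E
```

```text
[555.54166722 -27.81240786 176.44141549] [array([-0.0016,  0.0464, -0.0053]), 'curyaw', np.float64(-89.43), 'roll opts', [np.float64(0.57), np.float64(-179.43)]] 28.545214044579193
```

Emit:
{"fn": "jog_arm", "kwargs": {
  "steps": [
    [1,-0.0012,0,-0.0053,0.6],
    [1,-0.0012,0.025,-0.0053,0.6],
    [1,-0.0012,0.046,-0.0053,0.6],
    [1,-0.0012,0.046,-0.0053,0.6],
    [1,-0.0012,0.046,-0.0053,0.6]
  ]
}}

```text
time: 20.52
ee_pos: [558.4, -22.4, 133.4]
tool_rot: [-0.008, 2.218, -2.218]
ft_force: [-0.2, -0.1, -0.3]
width: 28.7
```

Emit:
{"fn": "jog_arm", "kwargs": {
  "steps": [
    [1,0,0,0,0],
    [1,0,0,0,0]
  ]
}}

```text
time: 20.78
ee_pos: [558.5, -22.6, 134.0]
tool_rot: [-0.005, 2.218, -2.218]
ft_force: [-0.4, 1.1, 0.1]
width: 28.3
```

```bash
python3 - <<'E'
from h import *
im,c,p,R=look('w_c5');print(p,goto([556.8,-22.5,115],-90),r.observe()['width'],r.observe()['ft_force'])
cv2.imwrite('pics/c5.png',cv2.resize(im[180:380,180:380],None,fx=3,fy=3,interpolation=cv2.INTER_CUBIC))
E
```

```text
[558.52550122 -22.61242181 134.03552435] [array([ 0.0017,  0.0189, -0.0001]), 'curyaw', np.float64(-89.67), 'roll opts', [np.float64(0.33), np.float64(-179.67)]] 28.43823440085525 [-0.23162573  0.48041438 -0.29731857]
```

View pics/c5.png

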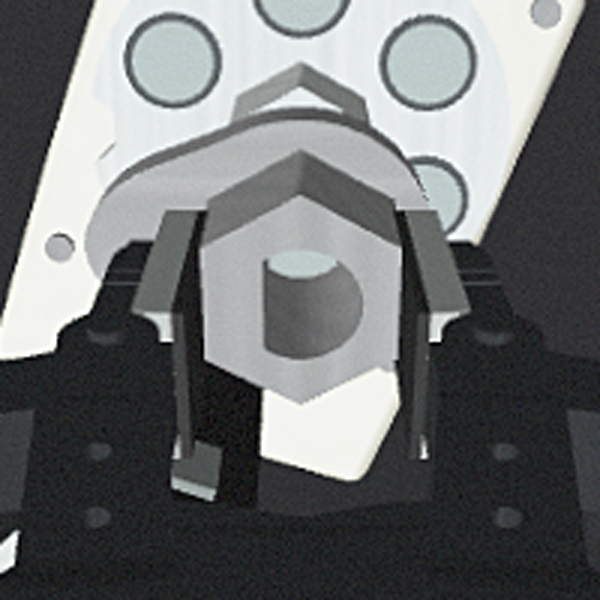

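Cam over the spindle, lobe side and bore flat on the same side as the wheel's notch. Correct x and descend.

Emit:
{"fn": "jog_arm", "kwargs": {
  "steps": [
    [1,0.0017,0.004,0,0.3],
    [1,0.0017,0.008,0,0.3],
    [1,0.0017,0.012,0,0.3],
    [1,0.0017,0.012,0,0.3],
    [1,0.0017,0.012,0,0.3]
  ]
}}

```text
time: 21.45
ee_pos: [556.5, -22.6, 121.3]
tool_rot: [-0.0, 2.221, -2.221]
ft_force: [-0.1, 0.0, -0.7]
width: 28.2
```

```bash
python3 - <<'E'
from h import *
print(goto([556.8,-22.5,110],-90),r.observe()['width'],r.observe()['ft_force'])
E
```

```text
[array([-0.0003,  0.0113, -0.0001]), 'curyaw', np.float64(-89.98), 'roll opts', [np.float64(0.02), np.float64(-179.98)]] 28.190073680799344 [-0.09490551  0.04063756 -0.65825772]
```

Emit:
{"fn": "jog_arm", "kwargs": {
  "steps": [
    [1,0,0.003,0,0],
    [1,0,0.006,0,0],
    [1,0,0.009,0,0],
    [1,0,0.009,0,0]
  ]
}}

```text
time: 21.95
ee_pos: [556.1, -22.6, 111.9]
tool_rot: [0.001, -2.221, 2.221]
ft_force: [-1.2, 0.3, -1.9]
width: 28.6
```

```bash
python3 - <<'E'
from h import *
im,c,p,R=look('w_c6')
print(p,goto([556.8,-22.5,94],-90),r.observe()['width'],r.observe()['ft_force'],r.observe()['moment'])
cv2.imwrite('pics/c6.png',cv2.resize(im[180:380,180:380],None,fx=3,fy=3,interpolation=cv2.INTER_CUBIC))
E
```

```text
[556.06264595 -22.56440147 111.90101081] [array([-0.0007,  0.018 , -0.0001]), 'curyaw', np.float64(-89.99), 'roll opts', [np.float64(0.01), np.float64(-179.99)]] 28.993706779462094 [-1.42177591  1.07820429 -1.10605061] [0.05576513 0.14218427 0.00881328]
```

View pics/c6.png

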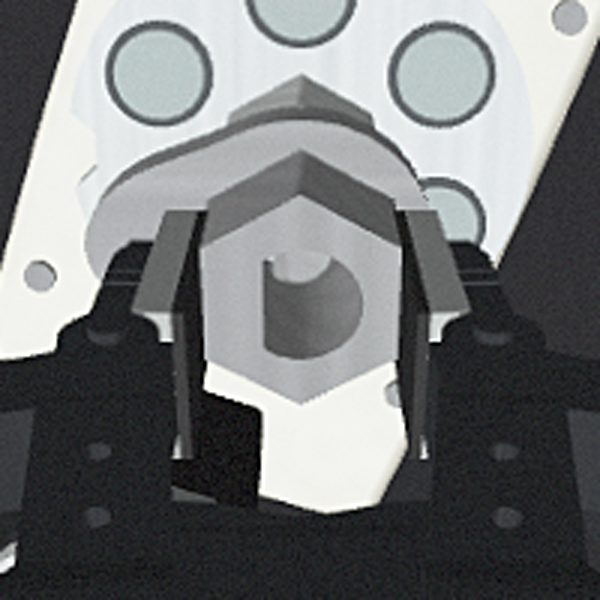

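The spindle top is inside the cam's bore (underside ~101), forces near zero. Continue down.

Emit:
{"fn": "jog_arm", "kwargs": {
  "steps": [
    [1,-0.0003,0.004,0,0],
    [1,-0.0003,0.007,0,0],
    [1,-0.0003,0.01,0,0],
    [1,-0.0003,0.013,0,0],
    [1,-0.0003,0.015,0,0]
  ]
}}

```text
time: 22.62
ee_pos: [556.2, -22.4, 97.1]
tool_rot: [0.002, -2.221, 2.221]
ft_force: [-3.4, 2.1, 1.4]
width: 28.7
```

```bash
python3 - <<'E'
from h import *
print(goto([556.8,-22.5,94],-90),r.observe()['width'],r.observe()['ft_force'],r.observe()['moment'])
E
```

```text
[array([-0.0006,  0.0031,  0.0001]), 'curyaw', np.float64(-89.99), 'roll opts', [np.float64(0.01), np.float64(-179.99)]] 28.748762503008997 [-3.44567102  2.13547737  1.39615026] [0.37044591 0.73133695 0.02907412]
```

Emit:
{"fn": "jog_arm", "kwargs": {
  "steps": [
    [1,0.0004,0.001,-0.0003,0],
    [1,0.0004,0.002,-0.0003,0],
    [1,0.0004,0.003,-0.0003,0],
    [1,0.0004,0.004,-0.0003,0],
    [1,0.0004,0.004,-0.0003,0]
  ]
}}

```text
time: 23.25
ee_pos: [556.2, -22.4, 93.9]
tool_rot: [-0.0, 2.221, -2.221]
ft_force: [-5.4, 1.5, 5.4]
width: 28.5
```

```bash
python3 - <<'E'
from h import *
print(goto([556.8,-22.5,94],-90),r.observe()['width'],r.observe()['ft_force'],r.observe()['moment'])
E
```

```text
[array([-0.0006, -0.0001,  0.0001]), 'curyaw', np.float64(-89.98), 'roll opts', [np.float64(0.02), np.float64(-179.98)]] 28.47875544275456 [-5.3530829   1.47886336  5.39305453] [1.84569649e-01 9.28309070e-01 5.34271596e-04]
```

Vertical contact at TCP z 93.9 (expected 94.0): home. A brief press, then release and retreat.

Emit:
{"fn": "jog_arm", "kwargs": {
  "steps": [
    [1,0,0.001,0,0],
    [1,0,0.001,0,0],
    [1,0,0,0,0]
  ]
}}

```text
time: 23.62
ee_pos: [556.2, -22.4, 94.0]
tool_rot: [-0.0, 2.221, -2.221]
ft_force: [-3.9, 1.1, 0.9]
width: 28.5
```

Emit:
{"fn": "jog_arm", "kwargs": {
  "steps": [
    [0.45,0,0,0,0],
    [0.45,0,0,0,0],
    [0.45,0,0,0,0],
    [0.45,0,0,0,0]
  ]
}}

```text
time: 24.12
ee_pos: [556.7, -22.4, 93.3]
tool_rot: [0.0, 2.221, -2.221]
ft_force: [1.1, -0.2, 0.4]
width: 47.1
```

Emit:
{"fn": "jog_arm", "kwargs": {
  "steps": [
    [0.45,0,-0.03,0,0],
    [0.45,0,-0.08,0,0],
    [0.45,0,-0.1,0,0],
    [0.45,0,-0.1,0,0],
    [0.45,0,-0.1,0,0]
  ]
}}

```text
time: 24.75
ee_pos: [555.6, -22.3, 192.1]
tool_rot: [0.003, -2.221, 2.221]
ft_force: [0.4, -0.6, -0.7]
width: 47.2
```

```bash
python3 - <<'E'
from h import *
im,c,p,R=look('w_f')
print(p,r.observe()['ft_force'])
cv2.imwrite('pics/f1.png',cv2.resize(im[100:380,140:420],None,fx=2,fy=2,interpolation=cv2.INTER_CUBIC))
for z in (59,): cv2.imwrite('pics/f1r.png',np.hstack([rectify(im,c,(557,-22),59,60,4),rectify(im,c,(557,-22),91,40,6)[:480,:]]))
t=r.capture('scene')[:,:,::-1]; cv2.imwrite('pics/f1s.png',cv2.resize(t[130:310,100:440],None,fx=2.3,fy=2.3,interpolation=cv2.INTER_CUBIC))
for n in ['jar','slide_box','bottle']:
    print(n,[(np.round(d['position'],1),round(d['conf'],2)) for d in r.landmark_of(n,'scene')[:2]])
E
```

```text
[555.60837935 -22.28537756 192.0661838 ] [-0.41344691 -0.26481779 -0.00813613]
jar [(array([188.1, 243.6]), 0.8)]
slide_box [(array([412.1, 192.5]), 0.64), (array([277.3, 221.9]), 0.34)]
bottle [(array([272.1, 296.1]), 0.55)]
```

View pics/f1r.png

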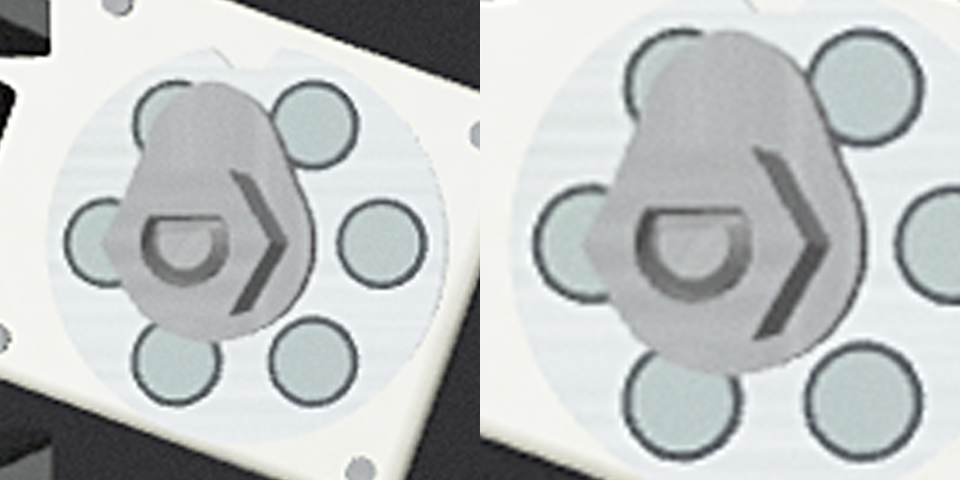

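View pics/f1s.png

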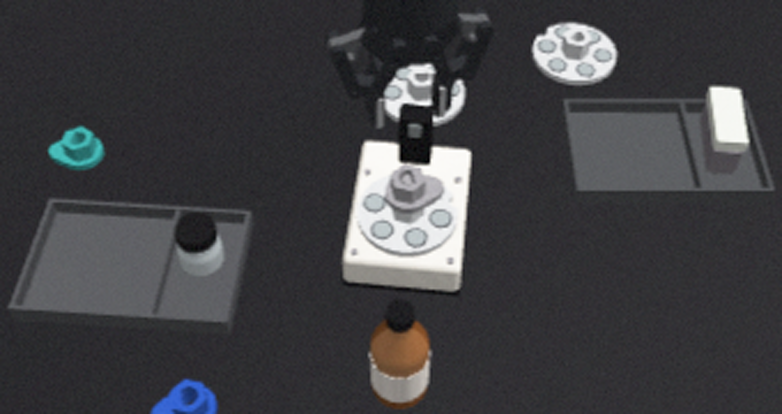

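Cam is seated on the wheel hub with its flat matched and the spindle tip just below the hub rim, as it should be (107 vs 111 mm). Bystanders are unmoved and the gripper is clear. Handing in.

```bash
python3 -c "
from plant import r
print(r.job_done(), r.observe()['time'])"
```

```text
the job is handed in; nothing more can be done
the job is handed in; nothing more can be done
```

The filter wheel and then the index cam are both on the spindle, hub up, with their bore flats matching the shaft flat, and both are released. I handed the job in at about 25 s of the 67 s; no verdict is reported.

- **Seating:** each part met vertical contact at its expected home height: TCP (gripper tip) at z 61.8 mm for the wheel and 93.9 mm for the cam, within 0.1 mm.
- **Last pictures:** the spindle tip sits inside the cam's bore just below the hub rim. The slide box, jar and bottle stand where they were to within a few pixels of network reading, and the gripper was about 100 mm clear with no contact force.
- **Which parts:** I used the wheel farthest from the base, the one in the tray, and left the blue and turquoise cam look-alikes alone.
- **Disagreements:** one picture after releasing the wheel put its centre about 1.8 mm from the spindle axis. I put this down to the arm still settling and to camera bias, because the bore clearance allows only about 1 mm. Side forces of up to about 5 N appeared during both insertions.

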